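# Lock the roller drum with its index pin

### The job

Lock the culture roller drum so that its tubes can be loaded. Take the index pin from the accessory block and stand it in the guide on top of the drum's index fork, turn the wheel until the pin finds a hole of the collar and drops through, and leave the pin fully home, its shoulder down on the guide, and the drum at rest. Leave the nut driver, the black lens case and the small vial where they are.

Things in the scene. Friction and masses are not known exactly. Their poses are not given: they have to be found in the camera images.
- roller_drum: Culture roller drum, fixed. Base plate 235 x 150 mm, white drive case behind (130 mm high), in front of it the index fork: two metal cheeks 64 mm wide, a bridge on top (bottom 120, top 140 mm high) with a round guide boss (33 mm across, top 160 mm high). Origin: on the worktop under the guide's axis; x from the wheel back to the drive case, along the shaft; z up.
- guide_mouth (a point): Centre of the guide's mouth, on top of the guide boss, 160 mm above the worktop. The guide is one vertical 13.5 mm bore, flared at the mouth, through boss and bridge, 160 to 120 mm high. Below the collar a blind 15 mm bore in line with it goes from 64 down to 42 mm. Axes as roller_drum.
- collar_center (a point): Centre of the steel index collar between the cheeks, 92 mm high under the guide: 48 mm diameter (top 116 mm high), axis along the shaft, two 14 mm cross-holes right through it at right angles, so one comes under the guide every quarter turn. It is clamped to the wheel's shaft at an unknown angle; at the start a hole is 16 to 74 degrees of turn away from the guide.
- drum_wheel (a joint): Wheel angle (rad): 0 with the hand grip straight above the shaft, growing as the grip goes to roller_drum's -y side. Metal disc, 140 mm diameter, 36 to 46 mm in front (-x) of the guide's axis. Turns both ways (about 1 N at the grip), collar with it, and stays where left. With the pin in a hole it cannot turn; held against the pin it keeps the pin from dropping, let go it frees it.
- wheel_grip (a point): Middle of the wheel's hand grip: a plain round steel spindle, 14 mm diameter, 60 mm long (button end 19 mm), that sticks out of the wheel's front parallel to the shaft, 52 mm from the shaft's axis. This point is 36 mm in front of the disc and 82 mm in front (-x) of the guide's axis.
- index_pin: Index pin, 151 mm long, 0.10 to 0.17 kg: plain steel shank, 12 mm diameter, 112 mm long, oiled, round nose; steel shoulder 25 mm across, 6 mm thick; black knob, 24 mm diameter. Stands in an outer hole of the block. Origin: end of the nose; z from nose to knob. Nose 116 mm high when it rides on the collar, 48 mm high when fully home (shoulder on the boss).
- pin_knob (a point): Middle of the pin's knob (32 mm high), 135 mm from the nose and 16 mm below the knob's top: where to grip the pin.
- accessory_block: Grey block 50 x 150 x 46 mm, fixed, with three 14 mm holes, 38 mm deep, in a row along its y at -50, 0 and +50 mm. Origin: centre of its underside; z up.
- nut_driver: Nut driver, 144 mm long: steel shank of 12 mm diameter without a shoulder, long ribbed black handle of 28 mm diameter. Stands in the other outer hole of the block; a bystander. Origin: lower end of the shank.
- lens_case: Black round screw case, 40 mm diameter, 57 mm high, standing on the worktop; a bystander. Origin: centre of its underside.
- vial_0: Small clear vial with white cap, 25 mm diameter, 56 mm high, standing on the worktop; a bystander. Origin: centre of its underside.

How it is judged:
By the outcome, as a careful person would: the job done as asked, in the order asked, and still so for the second after the job is handed in, with the robot touching nothing.
It also fails if it takes over 72 s, if anything falls off the work surface, if the arm or the gripper's body presses on something with over 40 N, if the wrist force passes 120 N, or if a joint passes its speed limit or range.

### The arm

A 6-joint arm with a two-finger parallel gripper is mounted at the origin on a cart in front of the work surface, level with it; the furniture and walls round the work are solid. World frame = base frame: x ahead of the robot, y to its left, z up, the work surface at z = 0. Lengths are in m, angles in rad, forces in N, time in s.
With the tool pointing down it reaches from about 0.3 to 0.75 m from the base axis. Payload 8.5 kg.
Tool frame: the origin (TCP) lies midway between the tips of the shut fingers; the grasp point (between the pads) lies 19 mm behind it; z points along the fingers, y is the line along which they close (so a half turn about z gives the same grasp; the last joint's range is limited). The gripper opens to 85 mm and grips with 20 to 120 N. Pads are 22 mm wide; open, the fingers measure 114 mm over their backs; the gripper's body (76 mm by 85 mm) begins 54 mm behind the grasp point. The pads swing forward as they close: fully open they stand 13 mm farther back than shut.
Start: joints at [1.07, 0.381, 1.297, -0, 1.464, -0.215], TCP at [0.155, 0.528, 0.231] pointing down, gripper open.
Joint ranges: [-3.11, 3.11], [-0.89, 2.33], [0.22, 2.48], [-1.42, 4.56], [0.17, 2.85], [-2.88, 2.88]. Speed limits (rad/s): [2.39, 2.39, 3.14, 3.14, 3.14, 3.14].

### API

Orientations are given as a unit quaternion [w, x, y, z].
In Python, from station import env, imaging gives the robot as it stands.
- The arm moves only by the shell command python3 -m creep 'ROWS' [OPENING] [FORCE]. ROWS is text: rows parted by semicolons, each of 4 numbers parted by spaces: the shift along the tool's x, y, z in m, then the turn about the tool's z in degrees. In form: tx ty tz spin; .... A call has exactly 10 rows; each row shifts and turns the commanded pose from where the row before left it, along the tool's axes as they then stand; what a row does not reach is not made up. A row lasts 1/8 s, in which the tool goes at most 62.5 mm and 10.7 degrees, less where a joint would pass 70% of its speed; a pose out of reach is approached as far as the arm can. A call with a gripper value outside its range is refused whole. OPENING is the opening, from 0 (shut) to 1 (fully open), set as the call begins (- or left out, the last holds). The fingers move at their own pace and stop on an object; FORCE is the grip in N (left out, the last holds). Time passes only in rows, so rows that do not move let the fingers close, or fill a call up. It gives the time, the measured TCP pose, the force, the opening and the grip force at its end, in the units of the state.
- env.sense(): the state, without advancing time (a new reading comes with each control period).
- imaging.snapshot(name): name is "scene" or "top"; returns the picture (400x640x3 uint8, red, green, blue); there is no depth.
- imaging.camera_info(name): a dict with "vfov" (degrees; the focal length in pixels is half the picture's height over the tangent of half this angle, whatever the lens; pixels are square), "cx", "cy" (the principal point, pixels), "T" (4x4, takes a point from camera to world coordinates). Camera axes: x right, y up, looking along -z (the intrinsics and any distortion apply to the point x, -y, -z); pixel columns grow to the right and rows downward; lengths in m; the calibration is good to about 2 mm. A picture is of the moment at which its call begins. camera_info takes no time and is no camera call.
- env.finish_job(): hands the job in; it is judged then, once.
Trained networks look in the newest picture that a camera, given by its name, has taken for a name from the list of things; names that differ only in an ending like _2 or _b are one class to them, and where a whole thing is asked for, a point or a joint stands for the part that bears it (a point fixed in the world has none). Each returns a list of dicts, best first, with "score" (0 to 1); they miss things now and then, are a little off and sometimes report something else, mostly with a low value. They report only what shows in the picture. A call takes as long as a camera call.
- imaging.outline_of(camera, thing): "mask" (400x640 bool, what is visible of it) and "box" ([centre column, centre row, width, height] in pixels, round what is visible of it).
The state is a dict: "time_s": time; "joint_pos": joint angles; "dq": joint speeds; "effort": joint torques, N m; "eef_pos": TCP position; "tool_rot": TCP orientation; "wrist_force": force on the tool from outside, world axes, zero at the start; "moment": the same for the moment, N m; "grip_width": finger opening in m; "gripper_force": force on a finger pad.
Only numpy, scipy, OpenCV 4.12 (cv2) and the standard library are available. Lean on these libraries where they do the work, as an engineer would, in place of code of your own. Each camera call takes 0.05 s, during which the arm holds its last target. There are 200 camera calls.

## Working session

There is one attempt and no reset: what is moved stays moved. The work goes in short steps, Python scripts to look and compute and a shell command to move; the robot and the scene stay as the last step left them, time stands still between calls to the robot, and variables do not carry over. Pictures are saved under pics/ and viewed, at most 10 in all, crops included, and the job is handed in when it is done.

```bash
ls; mkdir -p pics; cat > h.py <<'E'
import numpy as np, cv2
from station import env, imaging
def cam(n):
    c=imaging.camera_info(n); f=200/np.tan(np.radians(c["vfov"])/2); return c,f,np.array(c["T"])
def proj(n,p):
    c,f,T=cam(n); q=np.linalg.inv(T)@np.r_[p,1]; return np.array([c["cx"]+f*q[0]/-q[2], c["cy"]-f*q[1]/-q[2]])
def at_z(n,u,v,z):
    c,f,T=cam(n); d=T[:3,:3]@np.array([(u-c["cx"])/f,-(v-c["cy"])/f,-1]); o=T[:3,3]; return o+d*(z-o[2])/d[2]
def save(n,name):
    im=imaging.snapshot(n); cv2.imwrite(f"pics/{name}.png",im[:,:,::-1]); return im
E
python3 - <<'E'
from h import *
for n in("scene","top"):
    save(n,n+"0"); print(n,imaging.camera_info(n))
    for t in("roller_drum","drum_wheel","wheel_grip","index_pin","accessory_block","nut_driver","lens_case","vial_0"):
        print(t,[(round(o["score"],2),np.round(o["box"]).tolist()) for o in imaging.outline_of(n,t)[:2]])
print(env.sense())
E
```

```text
pics
scene {'vfov': 55.81591278400808, 'cx': 327.23967405441283, 'cy': 196.59222343216692, 'T': array([[ 0.78013146,  0.35928149, -0.51216375,  0.09062114],
       [-0.62540437,  0.46913864, -0.6235209 , -0.58570133],
       [ 0.01625629,  0.80673772,  0.59068603,  0.65756919],
       [ 0.        ,  0.        ,  0.        ,  1.        ]])}
roller_drum [(0.84, [340.0, 196.0, 100.0, 93.0])]
drum_wheel [(0.92, [314.0, 200.0, 44.0, 55.0])]
wheel_grip [(0.92, [312.0, 201.0, 43.0, 48.0])]
index_pin [(0.7, [388.0, 272.0, 15.0, 39.0])]
accessory_block [(0.93, [374.0, 285.0, 59.0, 69.0])]
nut_driver [(0.7, [363.0, 241.0, 13.0, 41.0])]
lens_case [(0.7, [258.0, 190.0, 18.0, 20.0])]
vial_0 [(0.7, [404.0, 254.0, 13.0, 24.0])]
top {'vfov': 51.7608604848229, 'cx': 317.0906591414581, 'cy': 193.12541957787508, 'T': array([[-0.02985924,  0.99677763, -0.0744498 ,  0.46199665],
       [-0.99945146, -0.03084067, -0.01206758, -0.01614198],
       [-0.01432478,  0.07404863,  0.99715174,  1.15217565],
       [ 0.        ,  0.        ,  0.        ,  1.        ]])}
roller_drum [(0.66, [302.0, 160.0, 61.0, 112
[... 365 characters left out ...]
, 11.0])]
{'time_s': 0.9, 'joint_pos': array([ 1.06966959e+00,  3.80578881e-01,  1.29741518e+00, -5.27115956e-06,
        1.46357756e+00, -2.15285075e-01]), 'dq': array([ 0.00110594,  0.00070754, -0.00067703, -0.00082184, -0.00097198,
       -0.00165031]), 'effort': array([ 9.09628579e-04, -4.48327303e+01, -2.31459314e+01, -1.69104324e-04,
        6.60112637e-04, -5.33521472e-06]), 'eef_pos': array([0.1550664 , 0.52766645, 0.23132862]), 'tool_rot': array([6.13996362e-06, 1.42434490e-01, 9.89804231e-01, 8.92710780e-06]), 'wrist_force': array([0.30368428, 0.28599282, 0.12515149]), 'moment': array([ 0.01468963, -0.01896552, -0.03975339]), 'gripper_force': 0.0, 'grip_width': 0.08503886094442219}
```

```bash
python3 - <<'E'
import cv2
a=cv2.imread("pics/scene0.png")[140:330,220:430]; b=cv2.imread("pics/top0.png")[90:260,210:450]
cv2.imwrite("pics/sc.png",cv2.resize(a,None,fx=3,fy=3)); cv2.imwrite("pics/tc.png",cv2.resize(b,None,fx=3.3,fy=3.3))
E
```

```text
(no output)
```

View pics/sc.png

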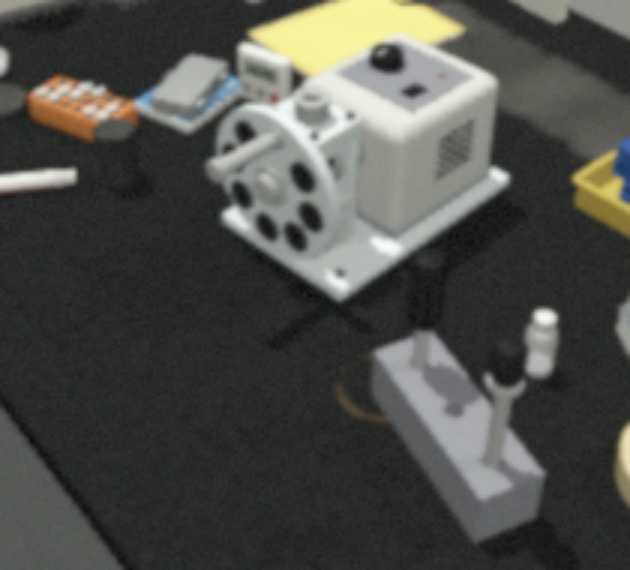

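View pics/tc.png

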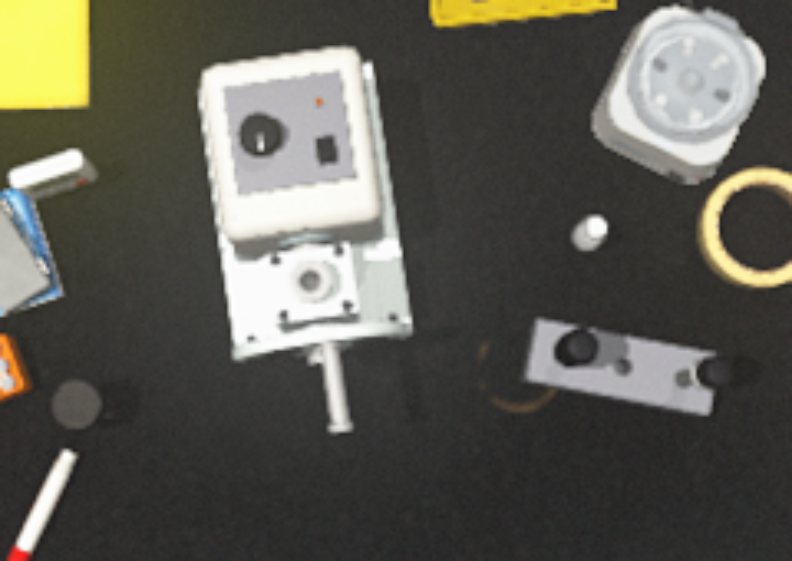

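The pictures show the pin on the block's right/near end: knob at about (428,203) in top and (389,261) in scene. The nut driver is on the other end. The guide boss is at about (305,175) in top and (324,173) in scene, and the grip end is at about (313,219) and (291,196).

```bash
cat >> h.py <<'E'
def tri(uvs):
    A=[];b=[]
    for n,(u,v) in uvs.items():
        c,f,T=cam(n); d=T[:3,:3]@np.array([(u-c["cx"])/f,-(v-c["cy"])/f,-1]); d/=np.linalg.norm(d)
        M=np.eye(3)-np.outer(d,d); A.append(M); b.append(M@T[:3,3])
    p=np.linalg.lstsq(np.vstack(A),np.hstack(b),rcond=None)[0]
    return p, {n:np.round(proj(n,p)-uvs[n],1) for n in uvs}
E
python3 - <<'E'
from h import *
t=lambda x,y:(210+x/3.3,90+y/3.3); s=lambda x,y:(220+x/3,140+y/3)
np.set_printoptions(precision=4,suppress=True)
print("boss",tri({"top":t(313,281),"scene":s(313,99)}),at_z("top",*t(313,281),.16),at_z("scene",*s(313,99),.16))
print("knob",tri({"top":t(717,371),"scene":s(507,362)}),at_z("top",*t(720,371),.155),at_z("scene",*s(507,362),.143))
print("gripend",tri({"top":t(340,426),"scene":s(213,168)}))
print("hub",tri({"top":t(328,352),"scene":s(270,185)}), at_z("scene",*s(270,185),.092))
for q in [(537,318),(523,380),(712,415),(722,350)]: print("blk",at_z("top",*t(*q),.046)[:2])
for q in [(683,379),(624,366)]: print("hole",at_z("top",*t(*q),.046)[:2])
for q in [(237,358),(412,332),(398,255),(372,62)]: print("plate",at_z("top",*t(*q),.01)[:2])
for q in [(278,328),(357,313),(353,245),(268,255)]: print("bridge",at_z("top",*t(*q),.14)[:2])
print("case",at_z("top",*t(76,405),.057),"vial",at_z("top",*t(595,228),.056))
E
```

```text
boss (array([0.5811, 0.0244, 0.1562]), {'top': array([-0.,  0.]), 'scene': array([ 0., -0.])}) [0.5806 0.0242 0.16  ] [0.5773 0.0198 0.16  ]
knob (array([ 0.5051, -0.2716,  0.1405]), {'top': array([-0.5,  0.5]), 'scene': array([ 0.9, -0.1])}) [ 0.5057 -0.2713  0.155 ] [ 0.5015 -0.2722  0.143 ]
gripend (array([0.4728, 0.0087, 0.1435]), {'top': array([-0.3,  0.5]), 'scene': array([ 0.7, -0. ])})
hub (array([0.5318, 0.0171, 0.095 ]), {'top': array([-0.1,  0.2]), 'scene': array([ 0.3, -0. ])}) [0.5336 0.0207 0.092 ]
blk [ 0.5582 -0.1529]
blk [ 0.508  -0.1395]
blk [ 0.475 -0.291]
blk [ 0.5274 -0.3017]
hole [ 0.5049 -0.269 ]
hole [ 0.5169 -0.2218]
plate [0.5354 0.0961]
plate [ 0.5528 -0.0518]
plate [ 0.6184 -0.0422]
plate [ 0.7852 -0.0253]
bridge [0.5485 0.0522]
bridge [ 0.5579 -0.0072]
bridge [ 0.6092 -0.0057]
bridge [0.6037 0.0582]
case [0.4984 0.2224 0.057 ] vial [ 0.6291 -0.2015  0.056 ]
```

```bash
cat >> h.py <<'E'
def go(p,yaw=None):
    """remaining shift in tool axes (mm) for TCP target p and remaining spin (deg), axes taken AFTER the spin"""
    s=env.sense(); w,x,y,z=s["tool_rot"]; from scipy.spatial.transform import Rotation as R
    M=R.from_quat([x,y,z,w]).as_matrix(); cur=np.degrees(np.arctan2(M[1,1],M[0,1])); yaw=cur if yaw is None else yaw
    sp=-(yaw-cur); M2=M@R.from_euler("z",sp,degrees=True).as_matrix()
    print("t",round(s["time_s"],2),"tcp",np.round(s["eef_pos"],4),"yaw",round(cur,2),"F",np.round(s["wrist_force"],1),"w",round(s["grip_width"],4),"| spin",round(sp,1),"shift mm",np.round(M2.T@(np.array(p)-s["eef_pos"])*1000,1))
E
python3 -m creep '0 0 0 -7.7; 0 0 0 -7.7; 0 0 0 -7.7; -0.015 -0.049 0 0; -0.015 -0.049 0 0; -0.015 -0.049 0 0; -0.015 -0.049 0 0; -0.015 -0.049 0 0; -0.015 -0.049 0 0; -0.015 -0.049 0 0' 1 40
python3 -c "
from h import *
go([.505,-.271,.2],96.7)"
```

```text
time_s: 2.15
eef_pos: [0.2999, 0.1978, 0.2316]
tool_rot: [0.0, -0.059, 0.998, 0.0]
wrist_force: [0.8, -0.7, -0.0]
grip_width: 0.0854
gripper_force: 0.0
t 2.15 tcp [0.2999 0.1978 0.2316] yaw 96.74 F [ 0.8 -0.7 -0. ] w 0.0854 | spin 0.0 shift mm [-149.  -489.6   31.7]
```

```bash
python3 -m creep '-0.0149 -0.049 0 0; -0.0149 -0.049 0 0; -0.0149 -0.049 0 0; -0.0149 -0.049 0 0; -0.0149 -0.049 0 0; -0.0149 -0.049 0 0; -0.0149 -0.049 0 0; -0.0149 -0.049 0 0; -0.0149 -0.049 0 0; -0.0149 -0.049 0.03 0'
python3 - <<'E'
from h import *
go([.505,-.271,.13],96.7)
a=save("scene","s1");b=save("top","t1")
x=cv2.resize(a[215:325,330:440],None,fx=3.5,fy=3.5);y=cv2.resize(b[150:260,360:470],None,fx=3.5,fy=3.5)
cv2.imwrite("pics/p1.png",np.hstack([x,y])[:,:,::-1])
E
```

```text
time_s: 3.4
eef_pos: [0.5062, -0.2722, 0.2028]
tool_rot: [0.002, -0.059, 0.998, -0.002]
wrist_force: [0.5, 0.6, -0.9]
grip_width: 0.0853
gripper_force: 0.0
t 3.4 tcp [ 0.5062 -0.2722  0.2028] yaw 96.71 F [ 0.5  0.6 -0.9] w 0.0853 | spin 0.0 shift mm [ 1.3  1.6 72.8]
```

View pics/p1.png

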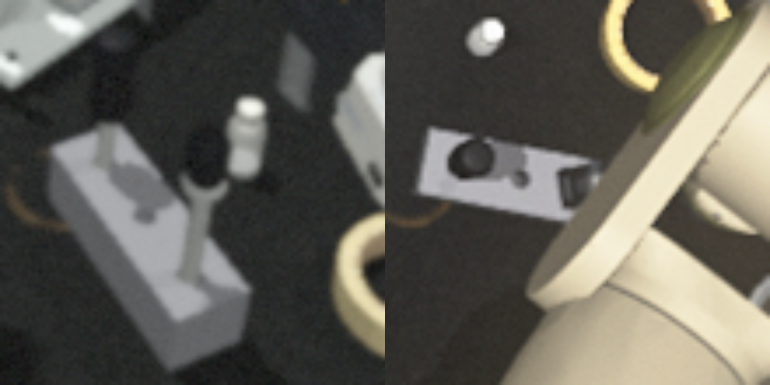

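```bash
python3 - <<'E'
from h import *
for q in [(.5062,-.2722,.2028),(.501,-.229,.216),(.511,-.315,.216),(.505,-.271,.143),(.505,-.271,.12)]: print(q,np.round(proj("scene",q),1))
im=cv2.imread("pics/s1.png")[130:300,330:500]; cv2.imwrite("pics/p2.png",cv2.resize(im,None,fx=3.4,fy=3.4))
E
```

```text
(0.5062, -0.2722, 0.2028) [394.6 235.9]
(0.501, -0.229, 0.216) [376.2 219.2]
(0.511, -0.315, 0.216) [415.9 242.4]
(0.505, -0.271, 0.143) [389.8 259.5]
(0.505, -0.271, 0.12) [388.5 267.9]
```

View pics/p2.png

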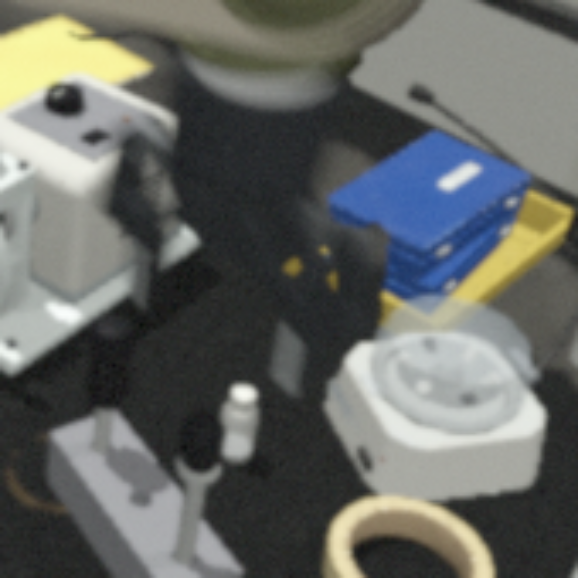

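The knob at (389,259) matches the prediction, and the open fingers (tips at about (371,218) and (414,236)) straddle it. I'll descend and grip.

```bash
python3 -m creep '0.001 0.0015 0.02 0; 0 0 0.02 0; 0 0 0.02 0; 0 0 0.012 0; 0 0 0 0; 0 0 0 0; 0 0 0 0; 0 0 0 0; 0 0 0 0; 0 0 0 0' 1 40
python3 -m creep '0 0 0 0; 0 0 0 0; 0 0 0 0; 0 0 0 0; 0 0 0 0; 0 0 0 0; 0 0 0 0; 0 0 0 0; 0 0 0 0; 0 0 0 0' 0 50
python3 -c "
from h import *
go([.505,-.271,.13],96.7)"
```

```text
time_s: 4.75
eef_pos: [0.5037, -0.2685, 0.1294]
tool_rot: [0.0, -0.059, 0.998, -0.0]
wrist_force: [-0.5, -0.5, 0.1]
grip_width: 0.0855
gripper_force: 0.0
time_s: 6.0
eef_pos: [0.5037, -0.2685, 0.1294]
tool_rot: [0.0, -0.059, 0.998, -0.0]
wrist_force: [1.0, -0.0, 1.7]
grip_width: 0.0224
gripper_force: 48.8
t 6.0 tcp [ 0.5037 -0.2685  0.1294] yaw 96.73 F [ 1.  -0.   1.7] w 0.0224 | spin 0.0 shift mm [-1.  -2.6 -0.6]
```

```bash
python3 -m creep '0 0 -0.01 0; 0 0 -0.015 0; 0 0 -0.02 0; 0 0 -0.02 0; 0 0 -0.02 0; 0 0 -0.02 0; 0 0 -0.02 0; 0 0 -0.02 0; 0 0 -0.02 0; 0 0 -0.02 0'
python3 - <<'E'
from h import *
go([.56,.022,.316],96.7)
E
```

```text
time_s: 7.25
eef_pos: [0.5035, -0.2683, 0.3161]
tool_rot: [0.0, -0.059, 0.998, -0.0]
wrist_force: [1.0, 0.3, -1.9]
grip_width: 0.0225
gripper_force: 49.0
t 7.25 tcp [ 0.5035 -0.2683  0.3161] yaw 96.73 F [ 1.   0.3 -1.9] w 0.0225 | spin 0.0 shift mm [-9.000e+01  2.817e+02 -1.000e-01]
```

```bash
python3 -m creep '-0.012 0.030 0 0; -0.012 0.031 0 0; -0.012 0.032 0 0; -0.012 0.032 0 0; -0.012 0.032 0 0; -0.012 0.032 0 0; -0.012 0.032 0 0; -0.012 0.03 0 0; -0.011 0.02 0 0; -0.004 0.009 0 0'
python3 - <<'E'
from h import *
go([.58,.024,.28],96.7)
a=save("scene","s2");b=save("top","t2")
x=cv2.resize(a[110:220,280:370],None,fx=5.4,fy=5.4,interpolation=cv2.INTER_CUBIC)
cv2.imwrite("pics/p3.png",x[:,:,::-1])
p=env.sense()["eef_pos"]
for z in(-.012,.0,.03-.0345): pass
for d in (.1214,.0094,.0034): print("pin axis pred at z",p[2]-d,proj("scene",[p[0],p[1],p[2]-d]).round(1))
print("mouth pred",proj("scene",[.58,.024,.16]).round(1),proj("top",[.58,.024,.16]).round(1))
for c in("scene","top"):
  for o in imaging.outline_of(c,"index_pin")[:1]: print(c,o["score"],o["box"])
E
```

```text
time_s: 8.5
eef_pos: [0.5812, 0.0236, 0.315]
tool_rot: [0.0, -0.059, 0.998, -0.0]
wrist_force: [-0.5, -0.6, -1.4]
grip_width: 0.0227
gripper_force: 49.1
t 8.5 tcp [0.5812 0.0236 0.315 ] yaw 96.8 F [-0.5 -0.6 -1.4] w 0.0227 | spin 0.1 shift mm [ 1.1  0.6 35. ]
pin axis pred at z 0.19334260110531215 [324.9 160.2]
pin axis pred at z 0.30534260110531214 [325.5 116.6]
pin axis pred at z 0.31134260110531214 [325.6 114.1]
mouth pred [324.1 171.9] [304.9 175.4]
scene 0.89 [324.9, 129.9, 9.7, 55.9]
```

View pics/p3.png

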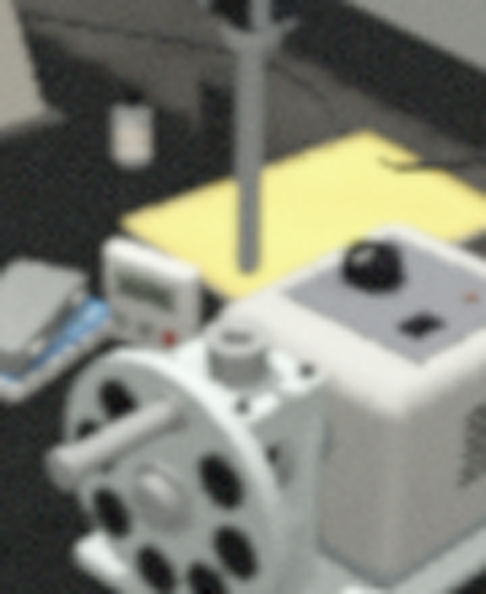

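The nose is at about (326,160) in scene and the guide mouth at about (324,173). They're nearly aligned, so I'll lower to just above the mouth and look closely.

```bash
python3 -m creep '0 0 0.007 0; 0 0 0.007 0; 0 0 0.007 0; 0 0 0.004 0; 0 0 0 0; 0 0 0 0; 0 0 0 0; 0 0 0 0; 0 0 0 0; 0 0 0 0'
python3 - <<'E'
from h import *
go([.58,.024,.28],96.7)
A=np.mean([imaging.snapshot("scene").astype(float) for _ in range(6)],0);b=save("top","t3")
cv2.imwrite("pics/avg3.png",A[:,:,::-1])
x=cv2.resize(A[145:190,300:350].astype(np.uint8),None,fx=10,fy=10,interpolation=cv2.INTER_CUBIC)
y=cv2.resize(b[140:210,270:340],None,fx=4,fy=4); y=np.vstack([y,np.zeros((170,280,3),np.uint8)])
cv2.imwrite("pics/p4.png",np.hstack([x,y])[:,:,::-1])
p=env.sense()["eef_pos"]
print("nose pred",proj("scene",[p[0],p[1],p[2]-.1214]).round(1),"mouth pred",proj("scene",[.58,.024,.16]).round(1))
d=1e-3
for v in([d,0,0],[0,d,0],[0,0,d]): print(proj("scene",np.array([.58,.024,.16])+v)-proj("scene",[.58,.024,.16]))
E
```

```text
time_s: 9.95
eef_pos: [0.5811, 0.0226, 0.2893]
tool_rot: [0.0, -0.059, 0.998, -0.0]
wrist_force: [0.5, 0.4, -0.9]
grip_width: 0.0227
gripper_force: 49.1
t 9.95 tcp [0.5811 0.0226 0.2893] yaw 96.72 F [ 0.5  0.4 -0.9] w 0.0227 | spin 0.0 shift mm [1.  1.5 9.3]
nose pred [324.9 169.3] mouth pred [324.1 171.9]
[ 0.32011403 -0.13296728]
[-0.25311665 -0.17481072]
[ 0.00465396 -0.34542212][ WARN:0@9.334] global loadsave.cpp:1063 imwrite_ Unsupported depth image for selected encoder is fallbacked to CV_8U.
```

View pics/p4.png

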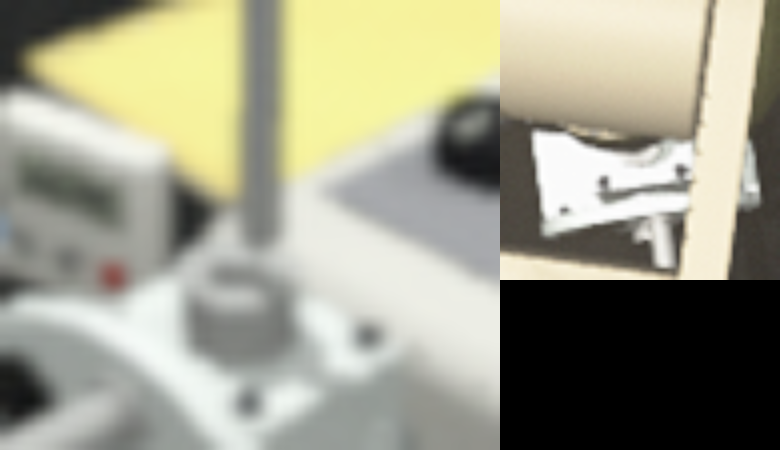

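```bash
python3 - <<'E'
import cv2,numpy as np
A=cv2.imread("pics/avg3.png").astype(int)
for v in (157,160,163,175,176,177,178): print(v,A[v,314:338,0].tolist())
g=cv2.imread("pics/p3.png"); a=cv2.imread("pics/scene0.png").astype(int); b=cv2.imread("pics/s2.png").astype(int)
print("before");
for v in range(164,184): print(v,((a+b)//2)[v,314:338,0].tolist())
E
```

```text
157 [159, 157, 156, 157, 158, 157, 158, 157, 152, 139, 127, 125, 126, 126, 138, 156, 160, 161, 161, 161, 161, 161, 163, 167]
160 [232, 224, 199, 162, 150, 152, 154, 154, 150, 138, 125, 124, 126, 125, 137, 154, 159, 163, 171, 184, 198, 211, 214, 211]
163 [167, 161, 138, 101, 100, 120, 136, 142, 142, 133, 125, 125, 126, 135, 171, 206, 218, 216, 204, 194, 183, 176, 174, 174]
175 [241, 242, 239, 222, 174, 139, 149, 166, 177, 178, 176, 168, 148, 128, 131, 172, 214, 229, 227, 220, 214, 214, 217, 220]
176 [241, 239, 236, 218, 169, 125, 125, 136, 144, 144, 143, 140, 131, 121, 127, 170, 217, 237, 239, 232, 219, 205, 203, 208]
177 [240, 238, 234, 218, 171, 127, 118, 123, 128, 126, 126, 126, 124, 120, 121, 154, 203, 232, 241, 239, 225, 192, 163, 170]
178 [244, 240, 235, 220, 180, 132, 120, 124, 125, 126, 126, 125, 122, 118, 119, 142, 182, 214, 234, 239, 224, 178, 127, 135]
before
164 [165, 157, 132, 87, 64, 86, 111, 130, 142, 150, 161, 175, 194, 209, 219, 224, 225, 217, 201, 187, 175, 171, 171, 172]
165 [162, 156, 131, 80, 43, 51, 79, 108, 143, 169, 190, 207, 218, 224, 227, 228, 227, 224, 217, 
[... 1561 characters left out ...]
 127, 125, 125, 121, 118, 120, 142, 180, 214, 233, 239, 224, 177, 126, 133]
179 [246, 244, 239, 225, 191, 142, 122, 125, 127, 127, 126, 124, 121, 123, 130, 148, 173, 194, 219, 235, 224, 188, 151, 158]
180 [241, 245, 244, 236, 215, 181, 157, 137, 128, 128, 129, 128, 128, 135, 146, 162, 176, 192, 216, 236, 235, 222, 205, 203]
181 [221, 238, 243, 242, 236, 223, 208, 179, 151, 146, 144, 146, 148, 155, 167, 174, 184, 204, 227, 237, 237, 231, 218, 200]
182 [190, 216, 234, 242, 242, 239, 231, 214, 195, 183, 171, 168, 171, 175, 185, 196, 203, 210, 220, 223, 222, 212, 198, 174]
183 [165, 182, 209, 231, 240, 241, 239, 235, 226, 208, 175, 167, 181, 198, 213, 228, 227, 217, 207, 203, 191, 177, 166, 156]
```

```bash
python3 - <<'E'
from h import *
for uv in [(322.7,171.8),(322.7,171.3),(322.7,172.3)]: 
    p=at_z("scene",*uv,.16); print(p)
print(at_z("top",*(210+313/3.3,90+281/3.3),.16)+[-.002,.0025,0])
a=cv2.imread("pics/top0.png").astype(int)
for v in range(168,182): print(v,a[v,294:316,1].tolist())
go([.578,.0262,.28],96.7)
E
```

```text
[0.57751552 0.02650018 0.16      ]
[0.57892528 0.0282941  0.16      ]
[0.57611135 0.02471338 0.16      ]
[0.57863495 0.02670745 0.16      ]
168 [129, 231, 254, 252, 252, 251, 251, 249, 249, 247, 248, 248, 249, 249, 244, 249, 255, 252, 242, 250, 254, 252]
169 [129, 229, 254, 251, 251, 250, 244, 237, 237, 231, 230, 232, 239, 232, 206, 228, 246, 250, 254, 252, 252, 252]
170 [226, 249, 252, 252, 251, 246, 233, 233, 235, 234, 236, 238, 236, 228, 222, 210, 204, 226, 249, 252, 251, 253]
171 [254, 253, 251, 251, 247, 238, 233, 233, 229, 207, 213, 230, 240, 237, 229, 215, 208, 203, 236, 253, 251, 252]
172 [251, 251, 251, 250, 241, 233, 233, 214, 171, 130, 134, 161, 212, 240, 237, 226, 208, 207, 228, 249, 252, 252]
173 [251, 251, 251, 248, 236, 231, 223, 163, 107, 119, 117, 102, 154, 229, 242, 230, 214, 205, 205, 235, 252, 252]
174 [251, 251, 251, 249, 237, 229, 191, 114, 122, 134, 136, 126, 144, 212, 240, 234, 220, 209, 207, 237, 252, 252]
175 [251, 251, 251, 249, 239, 229, 187, 115, 122, 141, 148, 144, 163, 214, 238, 236, 221, 209, 207, 236, 253, 251]
176 [251, 251, 251, 249, 242, 232, 210, 145, 118, 134, 145, 143, 181, 232, 240, 229, 204, 208, 207, 236, 253, 251]
177 [251, 251, 251, 251, 246, 237, 231, 196, 147, 137, 148, 163, 206, 234, 240, 216, 179, 214, 207, 236, 252, 251]
178 [251, 251, 251, 250, 248, 241, 237, 230, 214, 190, 199, 221, 236, 239, 230, 200, 192, 211, 222, 245, 252, 251]
179 [251, 251, 251, 251, 250, 246, 241, 238, 237, 238, 236, 240, 243, 234, 205, 185, 209, 222, 246, 254, 253, 253]
180 [251, 251, 251, 251, 251, 250, 243, 234, 230, 228, 224, 222, 220, 201, 193, 222, 236, 245, 254, 252, 244, 245]
181 [251, 251, 251, 251, 251, 252, 248, 236, 234, 231, 220, 203, 216, 222, 231, 246, 253, 252, 252, 229, 143, 144]
t 10.3 tcp [0.5811 0.0226 0.2893] yaw 96.72 F [-0.3  0.5 -1.8] w 0.0225 | spin 0.0 shift mm [2.7 4.  9.3]
```

```bash
python3 -m creep '0.001 0.003 0 0; 0.001 0.0025 0 0; 0 0 0 0; 0 0 0 0; 0 0 0.003 0; 0 0 0.003 0; 0 0 0.003 0; 0 0 0.001 0; 0 0 0 0; 0 0 0 0'
python3 - <<'E'
from h import *
go([.5785,.0278,.26],96.7); 
A=np.mean([imaging.snapshot("scene").astype(float) for _ in range(3)],0).astype(int)
for v in (155,158,160,163,166,168,169,170,171,172,173,174,175,177): print(v,A[v,316:334,2].tolist())
print(np.round(env.sense()["moment"],2))
E
```

```text
time_s: 11.55
eef_pos: [0.5785, 0.0278, 0.2794]
tool_rot: [0.0, -0.059, 0.998, -0.0]
wrist_force: [0.0, -0.0, -0.7]
grip_width: 0.0226
gripper_force: 49.1
t 11.55 tcp [0.5785 0.0278 0.2794] yaw 96.73 F [ 0.  -0.  -0.7] w 0.0226 | spin 0.0 shift mm [ 0.   0.  19.4]
155 [157, 158, 157, 157, 152, 140, 129, 125, 124, 124, 136, 154, 160, 161, 161, 161, 163, 162]
158 [165, 157, 155, 156, 152, 139, 127, 125, 123, 122, 136, 154, 158, 159, 159, 159, 159, 160]
160 [198, 163, 147, 150, 148, 138, 126, 126, 126, 126, 139, 154, 158, 158, 159, 161, 170, 184]
163 [136, 101, 101, 119, 129, 126, 123, 124, 125, 129, 149, 176, 194, 209, 217, 216, 205, 194]
166 [129, 82, 47, 44, 60, 95, 117, 125, 128, 152, 195, 222, 228, 228, 227, 227, 225, 220]
168 [127, 81, 51, 66, 96, 116, 124, 125, 126, 150, 191, 218, 226, 227, 228, 227, 228, 228]
169 [126, 87, 91, 125, 141, 140, 130, 125, 127, 145, 184, 209, 219, 224, 227, 229, 228, 228]
170 [129, 113, 151, 178, 176, 153, 133, 125, 126, 141, 176, 200, 210, 216, 222, 226, 228, 228]
171 [141, 150, 180, 190, 179, 150, 129, 124, 123, 137, 165, 192, 205, 208, 216, 222, 225, 227]
172 [180, 188, 192, 191, 176, 143, 122, 121, 119, 124, 148, 175, 193, 200, 209, 217, 221, 224]
173 [224, 216, 194, 187, 181, 165, 153, 149, 143, 132, 134, 150, 164, 178, 199, 211, 216, 219]
174 [238, 223, 184, 170, 182, 186, 188, 186, 175, 152, 139, 137, 141, 166, 198, 211, 214, 216]
175 [239, 221, 174, 140, 151, 167, 178, 178, 170, 154, 134, 123, 131, 172, 213, 228, 227, 219]
177 [233, 218, 172, 127, 119, 124, 126, 126, 126, 125, 121, 118, 120, 154, 201, 232, 241, 239]
[0.03 0.02 0.01]
```

```bash
python3 -m creep '0 0 0.001 0; 0 0 0.001 0; 0 0 0.001 0; 0 0 0.001 0; 0 0 0.001 0; 0 0 0.001 0; 0 0 0.001 0; 0 0 0.001 0; 0 0 0.001 0; 0 0 0.001 0'
python3 -c "
from h import *
go([.5785,.0278,.26]); print(np.round(env.sense()['moment'],2))"
```

```text
time_s: 12.95
eef_pos: [0.5785, 0.0278, 0.2693]
tool_rot: [0.0, -0.059, 0.998, -0.0]
wrist_force: [-0.2, 0.4, -1.6]
grip_width: 0.0226
gripper_force: 49.1
t 12.95 tcp [0.5785 0.0278 0.2693] yaw 96.72 F [-0.2  0.4 -1.6] w 0.0226 | spin -0.0 shift mm [ 0.  -0.   9.3]
[-0.03  0.02 -0.  ]
```

```bash
python3 -m creep '0 0 0.002 0; 0 0 0.002 0; 0 0 0.002 0; 0 0 0.002 0; 0 0 0.002 0; 0 0 0.002 0; 0 0 0.002 0; 0 0 0.002 0; 0 0 0.002 0; 0 0 0.002 0'
python3 -c "
from h import *
go([.5785,.0278,.2384]); print(np.round(env.sense()['moment'],2))"
```

```text
time_s: 14.2
eef_pos: [0.5785, 0.0278, 0.2492]
tool_rot: [0.0, -0.059, 0.998, -0.0]
wrist_force: [0.3, -0.4, -0.0]
grip_width: 0.0225
gripper_force: 49.1
t 14.2 tcp [0.5785 0.0278 0.2492] yaw 96.73 F [ 0.3 -0.4 -0. ] w 0.0225 | spin -0.0 shift mm [ 0.  -0.  10.8]
[-0.06  0.02  0.01]
```

```bash
python3 -m creep '0 0 0.002 0; 0 0 0.002 0; 0 0 0.002 0; 0 0 0.002 0; 0 0 0.001 0; 0 0 0.001 0; 0 0 0 0; 0 0 0 0; 0 0 0 0; 0 0 0 0'
python3 -m creep '0 0 0 0; 0 0 0 0; 0 0 0 0; 0 0 0 0; 0 0 0 0; 0 0 0 0; 0.02 0 0 0; 0.02 0 0 0; 0.02 0 0 0; 0.03 0 0 0' 1
python3 - <<'E'
from h import *
go([.489,.0173,.125])
a=np.mean([imaging.snapshot("scene").astype(float) for _ in range(2)],0).astype(np.uint8)
x=cv2.resize(a[110:225,270:370],None,fx=5,fy=5,interpolation=cv2.INTER_CUBIC)
cv2.imwrite("pics/p5.png",x[:,:,::-1])
for n in(.116,): print("shoulder,knobtop pred",proj("scene",[.5785,.0278,n+.115]).round(1),proj("scene",[.5785,.0278,n+.151]).round(1))
for ang in(-10,0,10):
  th=np.radians(ang); X=np.array([.9932,.1167,0]);Y=np.array([-.1167,.9932,0])
  for d in(.05,.112): print(ang,d,proj("scene",np.array([.5785,.0278,.092])-d*X-Y*.052*np.sin(th)+np.array([0,0,.052*np.cos(th)])).round(1))
E
```

```text
time_s: 15.45
eef_pos: [0.5785, 0.0278, 0.2393]
tool_rot: [0.0, -0.059, 0.998, -0.0]
wrist_force: [0.0, 0.8, -1.7]
grip_width: 0.0226
gripper_force: 49.1
time_s: 16.7
eef_pos: [0.4886, 0.0172, 0.2392]
tool_rot: [0.0, -0.059, 0.998, -0.0]
wrist_force: [0.9, -0.5, 0.8]
grip_width: 0.0854
gripper_force: 0.0
t 16.7 tcp [0.4886 0.0172 0.2392] yaw 96.73 F [ 0.9 -0.5  0.8] w 0.0854 | spin -0.0 shift mm [-3.000e-01  1.000e-01  1.142e+02]
shoulder,knobtop pred [323.  145.8] [323.1 131.8]
-10 0.05 [305.3 183.6]
-10 0.112 [285.7 194.1]
0 0.05 [307.9 184.8]
0 0.112 [288.2 195.4]
10 0.05 [310.5 186.7]
10 0.112 [290.8 197.4]
```

View pics/p5.png

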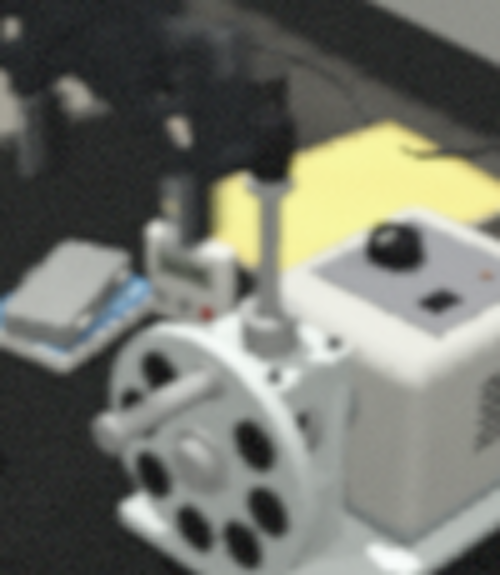

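The pin stands in the guide with its shoulder at about (324,147), riding on the collar as predicted. The grip button at about (292,196) puts the wheel about 5-8° to the -y side. Next I'll take the grip.

```bash
python3 -m creep '0 -0.005 0.012 0; 0 0 0.012 0; 0 0 0.012 0; 0 0 0.012 0; 0 0 0.012 0; 0 0 0.012 0; 0 0 0.012 0; 0 0 0.012 0; 0 0 0.012 0; 0 0 0.006 0'
python3 -m creep '0 0 0 0; 0 0 0 0; 0 0 0 0; 0 0 0 0; 0 0 0 0; 0 0 0 0; 0 0 0 0; 0 0 0 0; 0 0 0 0; 0 0 0 0' 0 20
python3 -m creep '0 0.0009 0 0; 0 0.0009 0 0; 0 0.0009 0 0; 0 0.0009 0 0; 0 0.0009 0 0; 0 0.0009 0 0; 0 0.0009 0 0; 0 0.0009 0 0; 0 0.0009 0 0; 0 0.0009 0 0'
python3 - <<'E'
from h import *
go([.5785,.0278,.092+.052-.019])
E
```

```text
time_s: 18.05
eef_pos: [0.4895, 0.0124, 0.1245]
tool_rot: [-0.0, -0.059, 0.998, 0.0]
wrist_force: [0.1, -0.1, -0.3]
grip_width: 0.0855
gripper_force: 0.0
time_s: 19.3
eef_pos: [0.4899, 0.0122, 0.1256]
tool_rot: [0.0, -0.059, 0.998, -0.0]
wrist_force: [0.5, -2.1, 5.6]
grip_width: 0.0132
gripper_force: 21.1
time_s: 20.55
eef_pos: [0.4889, 0.021, 0.1255]
tool_rot: [0.0, -0.059, 0.998, -0.0]
wrist_force: [-0.4, -3.8, 3.9]
grip_width: 0.0131
gripper_force: 21.2
t 20.55 tcp [0.4889 0.021  0.1255] yaw 96.73 F [-0.4 -3.8  3.9] w 0.0131 | spin -0.0 shift mm [-89.8  -3.8   0.6]
```

```bash
python3 -m creep '0 0.0007 0.0001 0; 0 0.0007 0.0001 0; 0 0.0007 0.0001 0; 0 0.0007 0.0001 0; 0 0.0007 0.0001 0; 0 0.0007 0.0001 0; 0 0.0007 0.0001 0; 0 0.0007 0.0001 0; 0 0.0007 0.0001 0; 0 0.0007 0.0001 0'
python3 -c "
import numpy as np
y0=10.8
th=np.arcsin(y0/52)
for k in range(8):
    t2=th+np.radians(8); print(round(np.degrees(th)),'->',round(np.degrees(t2)),'ty/row %.2f tz/row %.2f mm'%(5.2*(np.sin(t2)-np.sin(th)),5.2*(np.cos(th)-np.cos(t2)))); th=t2"
```

```text
time_s: 21.8
eef_pos: [0.4879, 0.0282, 0.1244]
tool_rot: [0.0, -0.059, 0.998, -0.0]
wrist_force: [2.2, -4.7, 4.2]
grip_width: 0.0133
gripper_force: 21.2
12 -> 20 ty/row 0.70 tz/row 0.20 mm
20 -> 28 ty/row 0.66 tz/row 0.29 mm
28 -> 36 ty/row 0.62 tz/row 0.38 mm
36 -> 44 ty/row 0.56 tz/row 0.47 mm
44 -> 52 ty/row 0.49 tz/row 0.54 mm
52 -> 60 ty/row 0.41 tz/row 0.60 mm
60 -> 68 ty/row 0.32 tz/row 0.65 mm
68 -> 76 ty/row 0.22 tz/row 0.69 mm
```

```bash
python3 -m creep '0 0.0007 0.0002 0; 0 0.0007 0.0002 0; 0 0.0007 0.0002 0; 0 0.0007 0.0002 0; 0 0.0007 0.0002 0; 0 0.0007 0.0002 0; 0 0.0007 0.0002 0; 0 0.0007 0.0002 0; 0 0.0007 0.0002 0; 0 0.0007 0.0002 0'
python3 - <<'E'
from h import *
go([.5785,.0278,.092+.052-.019]); imaging.snapshot("scene"); print([(round(o["score"],2),np.round(o["box"],1).tolist()) for o in imaging.outline_of("scene","index_pin")[:2]])
E
```

```text
time_s: 23.05
eef_pos: [0.4869, 0.0352, 0.1222]
tool_rot: [-0.0, -0.059, 0.998, 0.0]
wrist_force: [2.5, -2.2, 5.1]
grip_width: 0.0132
gripper_force: 21.3
t 23.05 tcp [0.4869 0.0352 0.1222] yaw 96.73 F [ 2.5 -2.2  5.1] w 0.0132 | spin -0.0 shift mm [-90.1 -18.1  -2.8]
[(0.7, [325.5, 152.0, 11.4, 37.8]), (0.59, [334.9, 194.8, 104.2, 92.3])]
```

```bash
python3 -m creep '0 0.0007 0.0003 0; 0 0.0007 0.0003 0; 0 0.0007 0.0003 0; 0 0.0007 0.0003 0; 0 0.0006 0.0003 0; 0 0.0007 0.0003 0; 0 0.0007 0.0003 0; 0 0.0006 0.0003 0; 0 0.0006 0.0003 0; 0 0.0006 0.0003 0'
cat > c.py <<'E'
from h import *
go([.5785,.0278,.092+.052-.019]); imaging.snapshot("scene"); print([(round(o["score"],2),np.round(o["box"],1).tolist()) for o in imaging.outline_of("scene","index_pin")[:2]])
E
python3 c.py
```

```text
time_s: 24.4
eef_pos: [0.4861, 0.0417, 0.1192]
tool_rot: [-0.0, -0.059, 0.998, 0.0]
wrist_force: [0.3, -4.4, 1.3]
grip_width: 0.0132
gripper_force: 21.0
t 24.4 tcp [0.4861 0.0417 0.1192] yaw 96.72 F [ 0.3 -4.4  1.3] w 0.0132 | spin -0.0 shift mm [-90.1 -24.7  -5.9]
[(0.66, [326.1, 153.4, 11.2, 34.9]), (0.49, [373.9, 286.5, 60.5, 70.3])]
```

```bash
python3 -m creep '0 0.0006 0.0004 0; 0 0.0006 0.0004 0; 0 0.0006 0.0004 0; 0 0.0006 0.0004 0; 0 0.0006 0.0004 0; 0 0.0006 0.0004 0; 0 0.0006 0.0004 0; 0 0.0006 0.0004 0; 0 0.0006 0.0004 0; 0 0.0006 0.0004 0'
python3 c.py
```

```text
time_s: 25.75
eef_pos: [0.4855, 0.0477, 0.1153]
tool_rot: [-0.0, -0.059, 0.998, 0.0]
wrist_force: [-0.8, -4.3, 2.3]
grip_width: 0.013
gripper_force: 21.1
t 25.75 tcp [0.4855 0.0477 0.1153] yaw 96.72 F [-0.8 -4.3  2.3] w 0.013 | spin -0.0 shift mm [-90.1 -30.6  -9.7]
[(0.83, [325.2, 153.8, 7.3, 36.0])]
```

```bash
python3 -m creep '0 0.0006 0.0005 0; 0 0.0006 0.0005 0; 0 0.0006 0.0005 0; 0 0.0005 0.0005 0; 0 0.0006 0.0004 0; 0 0.0005 0.0005 0; 0 0.0006 0.0005 0; 0 0.0005 0.0005 0; 0 0.0005 0.0005 0; 0 0.0006 0.0005 0'
python3 c.py
```

```text
time_s: 27.1
eef_pos: [0.4849, 0.0533, 0.1104]
tool_rot: [0.0, -0.059, 0.998, 0.0]
wrist_force: [-0.2, -3.4, 2.2]
grip_width: 0.0131
gripper_force: 21.1
t 27.1 tcp [0.4849 0.0533 0.1104] yaw 96.72 F [-0.2 -3.4  2.2] w 0.0131 | spin -0.0 shift mm [-90.  -36.3 -14.6]
[(0.66, [327.1, 152.3, 10.6, 36.2])]
```

```bash
python3 -m creep '0 0.0005 0.0005 0; 0 0.0005 0.0005 0; 0 0.0005 0.0005 0; 0 0.0005 0.0005 0; 0 0.0005 0.0005 0; 0 0.0005 0.0006 0; 0 0.0005 0.0006 0; 0 0.0005 0.0006 0; 0 0.0005 0.0006 0; 0 0.0004 0.0006 0'
python3 c.py
```

```text
time_s: 28.45
eef_pos: [0.4844, 0.0582, 0.1049]
tool_rot: [0.0, -0.059, 0.998, 0.0]
wrist_force: [-0.9, -2.6, 2.4]
grip_width: 0.0132
gripper_force: 21.1
t 28.45 tcp [0.4844 0.0582 0.1049] yaw 96.73 F [-0.9 -2.6  2.4] w 0.0132 | spin -0.0 shift mm [-89.9 -41.2 -20. ]
[(0.67, [323.1, 165.5, 12.9, 14.4])]
```

The pin's image has dropped (box top from about 134 to 158). I'll release the wheel, retreat upward and check.

```bash
python3 -m creep '0 0 0 0; 0 0 0 0; 0 0 0 0; 0 0 0 0; 0 0 0 0; 0 0 0 0; 0 0 -0.02 0; 0 0 -0.03 0; 0 0 -0.03 0; 0 0 -0.03 0' 1
python3 -m creep '0 0 -0.03 0; 0 0 -0.03 0; 0.02 0.02 -0.02 0; 0.02 0.03 0 0; 0.02 0.03 0 0; 0 0.03 0 0; 0 0.03 0 0; 0 0.02 0 0; 0 0 0 0; 0 0 0 0'
python3 - <<'E'
from h import *
go([.5785,.0278,.2])
a=np.mean([imaging.snapshot("scene").astype(float) for _ in range(3)],0).astype(np.uint8)
x=cv2.resize(a[130:225,280:370],None,fx=6,fy=6,interpolation=cv2.INTER_CUBIC)
cv2.imwrite("pics/p6.png",x[:,:,::-1])
for z in(.16,.166,.199): print(z,((proj("scene",[.5785,.0278,z])-[280,130])*6).round(0))
for t in("index_pin","nut_driver","lens_case","vial_0"): print(t,[(round(o["score"],2),np.round(o["box"],1).tolist()) for o in imaging.outline_of("scene",t)[:1]])
E
```

```text
time_s: 29.8
eef_pos: [0.4841, 0.0581, 0.2159]
tool_rot: [-0.0, -0.059, 0.998, 0.0]
wrist_force: [0.2, -0.9, 0.1]
grip_width: 0.0854
gripper_force: 0.0
time_s: 31.05
eef_pos: [0.406, 0.2095, 0.2949]
tool_rot: [-0.0, -0.059, 0.998, -0.0]
wrist_force: [-0.0, 0.4, -0.5]
grip_width: 0.0854
gripper_force: 0.0
t 31.05 tcp [0.406  0.2095 0.2949] yaw 96.71 F [-0.   0.4 -0.5] w 0.0854 | spin -0.0 shift mm [-150.1 -200.6   94.9]
0.16 [256. 249.]
0.166 [256. 236.]
0.199 [257. 166.]
index_pin [(0.47, [325.9, 165.2, 8.9, 12.5])]
nut_driver [(0.87, [363.7, 242.8, 13.0, 42.6])]
lens_case [(0.68, [334.4, 194.8, 114.0, 90.5])]
vial_0 [(0.75, [402.1, 255.8, 12.5, 25.6])]
```

View pics/p6.png

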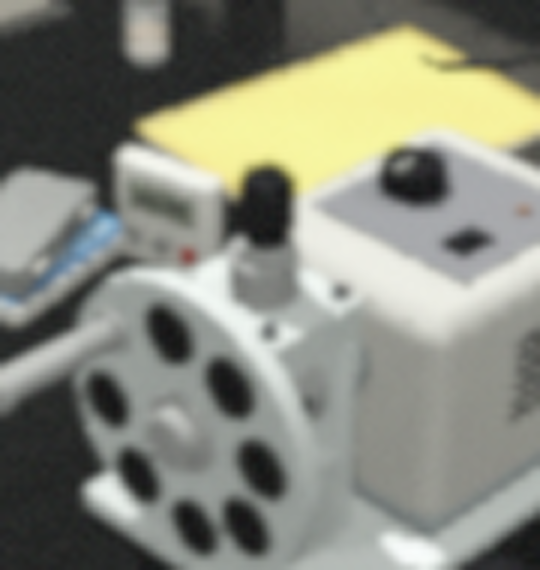

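The knob top at about (325,159) sits where a fully home pin should be, with the shoulder directly on the boss. The wheel is released and the bystanders are unmoved.

```bash
python3 -c "
from station import env
print(env.finish_job())"
```

```text
the job is handed in; nothing more can be done
None
```

The drum is locked: the index pin dropped through a collar hole and looks fully home with its shoulder on the guide, the wheel is released, and I handed the job in at about 31 s; I didn't go near the nut driver, lens case or vial, though the last detector check only found the nut driver and vial (both in place), not the lens case.

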